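# Clock the gas elbow to its hose saddle

## Task

Two brass hose fittings stand on the bench, each started on the threaded stub of its own steel plate. Screw the elbow (the one with a single outlet) further on, clockwise from above, and stop when its outlet points straight at the forked hose saddle on its plate, without turning well past it. Leave the tee fitting (two opposite outlets) as it is, and let go.

Things in the scene. Friction and masses are not known exactly. Their poses are not given: they have to be found in the camera images.
- elbow_grip (a point): centre of the elbow's brass body, on its stub's vertical axis, 61 mm above the bench. Body: 30 mm along the outlet, 26 mm across its two upright flat sides, 44 to 78 mm above the bench; round neck 25 mm thick below. Own axes turn with it: x along the outlet outward, y square to the flats, z up. Plate (6 mm) and nut (38 mm wide, top at 18 mm) are fixed to the bench
- elbow_tip (a point): end of the elbow's single barbed outlet, a level spigot 12 to 19 mm thick, 62 mm from the stub's axis and 60 mm above the bench
- elbow_plate_saddle (a point): middle of the hose saddle of the elbow's plate: a fixed post with an upturned steel fork 31 mm wide, 95 mm from the stub's axis, 60 mm above the bench (fork top at 69 mm). x points from the stub outward
- elbow (a joint): rotation of the elbow on its stub in rad, growing clockwise seen from above (screwing on); 0 = outlet points exactly at the saddle; starts between -1.35 and -0.65. Stiff thread: about 0.12 N m turns it and it stays where it is left; the change of height is negligible; stops at -1.5 and +0.9
- tee_grip (a point): centre of the body of the tee, the bystander: the same brass body on an identical plate with its own saddle, but with two barbed outlets opposite each other. Not to be turned
- tee_tip (a point): end of one outlet of the tee, 62 mm from its stub's axis, 60 mm above the bench
Mind the look-alikes: they are no part of the job. What is shaped like the part that bears elbow_grip but turquoise is not meant.

How it is judged (in metres and radians):
At the end, for the whole second after the job is handed in: The elbow's outlet points at the saddle of its plate within 0.2 rad (11 degrees) either way and is at rest, and the tee's outlet is within 12 mm of where it was (value of joint elbow between -0.2 and 0.2 rad and velocity of joint elbow between -0.05 and 0.05 rad/s and distance of tee_tip from where it was at the start of the episode below 0.012 m); the robot touches nothing.
It fails at once if the elbow is turned well past the saddle (more than 0.35 rad, 20 degrees) (value of joint elbow above 0.35 rad).
It fails at once if the tee fitting is turned (its outlet moves more than 12 mm) (distance of tee_tip from where it was at the start of the episode above 0.012 m).
It also fails if it takes over 32 s, if anything falls off the work surface, if the arm or the gripper's body presses on something with over 40 N, if the wrist force passes 120 N, or if a joint passes its speed limit or range.

## Robot

A 6-joint arm with a two-finger parallel gripper is mounted at the origin on a cart in front of the work surface, level with it; the furniture and walls round the work are solid. World frame = base frame: x ahead of the robot, y to its left, z up, the work surface at z = 0. Lengths are in mm, angles in rad, forces in N, time in s.
With the tool pointing down it reaches from about 350 to 975 mm from the base axis. Payload 7.1 kg.
Tool frame: the origin (TCP) lies at the centre of the arm's flange, where the gripper is bolted on; the fingertips stand 182 mm ahead of it and the grasp point (between the pads) lies 163 mm ahead of it; z points along the fingers, y is the line along which they close (so a half turn about z gives the same grasp; the last joint's range is limited). The gripper opens to 88 mm and grips with 3 to 60 N. Pads are 20 mm wide; open, the fingers measure 115 mm over their backs; the gripper's body (75 mm by 178 mm) begins 61 mm behind the grasp point.
Start: joints at [-1.237, 0.423, 1.63, -0, 1.089, -0.019], TCP at [215.971, -586.483, 404.675] pointing down, gripper open.
Joint ranges: [-3, 3], [-0.9, 2.11], [0.09, 2.58], [-1.31, 4.45], [0.11, 2.69], [-2.54, 2.54]. Speed limits (rad/s): [2.39, 2.39, 3.01, 3.14, 3.14, 3.14].

## Interface

Orientations are given as a rotation vector (axis times angle).
In Python, from workcell import readout, get_image, ctrl gives the robot as it stands.
- The arm moves only by the tool step_arm, never from a script. Its argument "targets" is a list that holds one entry, the list of rows, each a list of 7 numbers: the shift along the world's x, y, z as a fraction of full scale, then the turn, a rotation vector about the world's x, y, z as a fraction of full scale, then the opening, from 0 (shut) to 1 (fully open). In form: [[[dx, dy, dz, wx, wy, wz, claw], ...]]. A call has exactly 5 rows; each row shifts and turns the commanded pose from where the row before left it; what a row does not reach is not made up. Full scale, the value 1, is 0.05 m for a shift and 4 degrees for a turn. A row lasts 1/8 s, in which the tool goes at most 62.5 mm and 10.7 degrees, less where a joint would pass 70% of its speed; a pose out of reach is approached as far as the arm can. A call with a number of a shift or a turn outside -1 to 1 is refused whole. A call with a gripper value outside its range is refused whole. The fingers move at their own pace and stop on an object; the grip force is fixed at half the most. Time passes only in rows, so rows that do not move let the fingers close, or fill a call up. It gives the time, the measured TCP pose, the force, the opening and the grip force at its end, in the units of the state.
- readout.get_obs(): the state, without advancing time (a new reading comes with each control period).
- get_image(name): name is "scene" or "top" or "wrist"; returns a dict with "pixels" (400x640x3 uint8, red, green, blue), "intrinsics" (3x3 intrinsics, pixels), "k1" (the pictures are not rectified: a ray, as slopes to the right and down, at radius r is drawn at 1 + k1 r^2 times it, then the intrinsics apply), "extrinsics" (4x4, takes a point from world to camera coordinates). Camera axes: x right, y down, z forward; pixel columns grow to the right and rows downward; lengths in mm; the calibration is good to about 2 mm. A picture is of the moment at which its call begins. There is no depth.
- ctrl.close_job(): hands the job in; it is judged then, once.
The state is a dict: "t": time; "qpos": joint angles; "qvel": joint speeds; "joint_torque": joint torques, N m; "ee_pos": TCP position; "orientation": TCP orientation; "ft_force": force on the tool from outside, world axes, zero at the start; "moment": the same for the moment, N m; "width": finger opening in mm; "grasp_force": force on a finger pad.
Only numpy, scipy, OpenCV 4.12 (cv2) and the standard library are available. Lean on these libraries where they do the work, as an engineer would, in place of code of your own. Each camera call takes 0.05 s, during which the arm holds its last target. There are 200 camera calls.

## Working session

There is one attempt and no reset: what is moved stays moved. The work goes in short steps, Python scripts to look and compute and a tool call to move; the robot and the scene stay as the last step left them, time stands still between calls to the robot, and variables do not carry over. Pictures are saved under pics/ and viewed, at most 10 in all, crops included, and the job is handed in when it is done.

Besides the shell and the picture viewer there is one more tool, called after "Call:" by a JSON object that holds its "op" and its "data". step_arm: Moves the arm, as the interface text tells. Shift numbers are shares of 0.05 m and turn numbers shares of 4 degrees, none past 1 either way. Its arguments: {"type":"object","properties":{"targets":{"type":"array"}},"required":["targets"]}

```bash
mkdir -p pics; cat > h.py <<'E'
import numpy as np, cv2
from workcell import readout, get_image, ctrl
def snap(n,f):
    d=get_image(n); cv2.imwrite(f'pics/{f}.png',np.array(d['pixels'])[:,:,::-1]); 
    np.savez(f'pics/{f}.npz',K=d['intrinsics'],k1=d['k1'],E=d['extrinsics']); return d
def ray(f,u,v,z):
    c=np.load(f'pics/{f}.npz');K,k1,E=c['K'],float(c['k1']),c['E']
    p=cv2.undistortPoints(np.array([[[u,v]]],float),K,np.array([k1,0,0,0,0.]))[0,0]
    R,t=E[:3,:3],E[:3,3]; o=-R.T@t; d=R.T@np.array([p[0],p[1],1]); return o+d*(z-o[2])/d[2]
def px(f,P):
    c=np.load(f'pics/{f}.npz');K,k1,E=c['K'],float(c['k1']),c['E']
    return cv2.projectPoints(np.array([P],float),cv2.Rodrigues(E[:3,:3])[0],E[:3,3],K,np.array([k1,0,0,0,0.]))[0].ravel()
E
python3 - <<'E'
from h import *
snap('top','top0');snap('scene','scene0');snap('wrist','wrist0')
o=readout.get_obs();print({k:np.round(v,3) for k,v in o.items()})
a=cv2.imread('pics/top0.png');print(a.shape)
E
```

```text
{'t': np.float64(0.15), 'qpos': array([-1.237,  0.424,  1.63 ,  0.   ,  1.089, -0.019]), 'qvel': array([ 0.001, -0.001, -0.002,  0.001, -0.002,  0.   ]), 'joint_torque': array([ 0.0000e+00, -5.4498e+01, -2.7392e+01,  6.4000e-02,  2.0000e-02,
       -0.0000e+00]), 'ee_pos': array([ 215.901, -586.3  ,  404.096]), 'orientation': array([-3.092, -0.551,  0.   ]), 'ft_force': array([-0.919, -0.985, -0.104]), 'moment': array([-0.014,  0.004, -0.025]), 'grasp_force': np.float64(0.0), 'width': np.float64(88.016)}
(400, 640, 3)
```

View pics/top0.png

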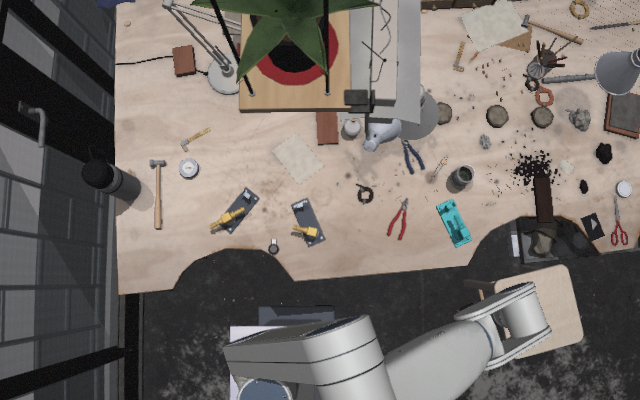

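View pics/scene0.png

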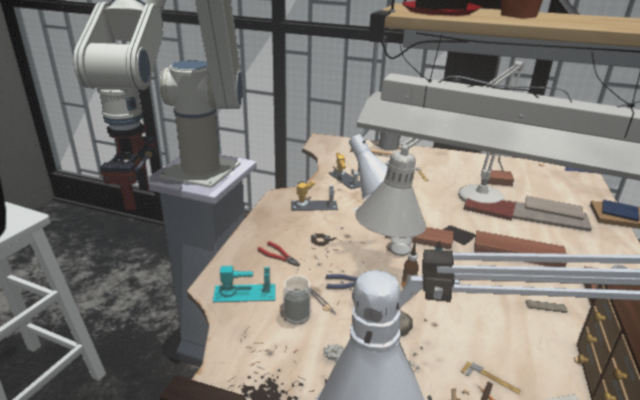

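Top view: a brass fitting at about (228,216) and another at (308,231), and a turquoise look-alike at (453,222). I'll enlarge the two brass ones.

```bash
python3 - <<'E'
from h import *
a=cv2.imread('pics/top0.png')[175:255,200:335]
cv2.imwrite('pics/c1.png',cv2.resize(a,None,fx=5.9,fy=5.9,interpolation=cv2.INTER_CUBIC))
c=np.load('pics/top0.npz');print(c['E'],c['k1'],c['K'])
for u,v in [(228,216),(308,231),(301,205)]: print(ray('top0',u,v,60))
E
```

```text
[[-7.94329394e-03 -9.99963762e-01  3.06238765e-03 -1.67170661e+02]
 [-9.89704134e-01  7.42405540e-03 -1.42935686e-01  5.40079498e+02]
 [ 1.42907771e-01 -4.16623788e-03 -9.89727241e-01  1.60206400e+03]
 [ 0.00000000e+00  0.00000000e+00  0.00000000e+00  1.00000000e+00]] -0.14500159593471135 [[517.84710231   0.         332.18445202]
 [  0.         517.84710231 202.09590375]
 [  0.           0.           1.        ]]
[494.18304986 155.51331897  60.        ]
[445.63112009 -95.43352204  60.        ]
[527.304962   -73.67066055  60.        ]
```

View pics/c1.png

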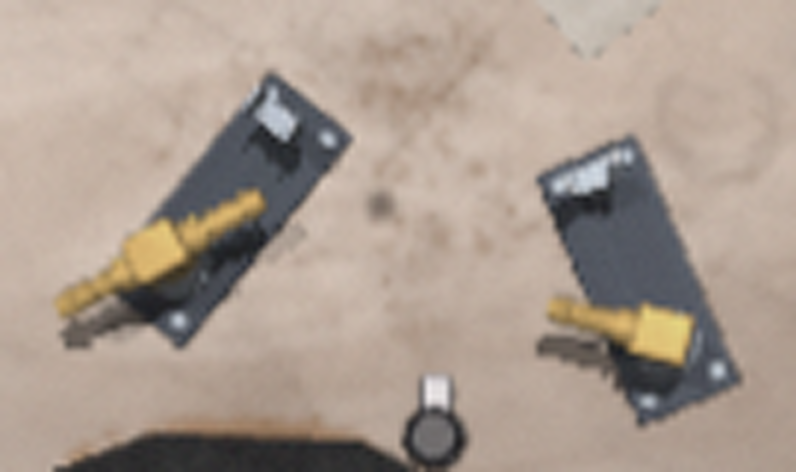

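```bash
python3 - <<'E'
from h import *
from scipy.spatial.transform import Rotation as R
f=lambda x,y:(200+x/5.9-.4,175+y/5.9-.4)
b=ray('top0',*f(664,335),78);t=ray('top0',*f(553,309),62);s=ray('top0',*f(590,176),69)
print(b,t,s)
for p in(t,s): d=p-b;print(np.hypot(*d[:2]),np.degrees(np.arctan2(d[1],d[0])))
print(R.from_rotvec(readout.get_obs()['orientation']).as_matrix())
E
```

```text
[ 442.78578182 -108.92799824   78.        ] [458.30573617 -49.95044811  62.        ] [527.87319482 -69.82189921  69.        ]
60.98541139006252 75.25684926960028
93.643765578307 24.683469369625755
[[ 9.38411128e-01  3.45520503e-01 -3.70218349e-04]
 [ 3.45520701e-01 -9.38410511e-01  1.07600531e-03]
 [ 2.43651051e-05 -1.13765346e-03 -9.99999353e-01]]
```

Call:
{"op": "step_arm", "data": {"targets": [[[0.3,0.636,0,0,0,0.917,1],[0.3,0.636,0,0,0,0.917,1],[0.3,0.636,0,0,0,0.917,1],[0.3,0.636,0,0,0,0.917,1],[0.3,0.636,0,0,0,0.917,1]]]}}

```text
t: 0.78
ee_pos: [291.3, -426.4, 404.5]
orientation: [-2.964, -1.04, 0.0]
ft_force: [-0.1, 0.2, 0.9]
width: 88.0
grasp_force: 0.0
```

Call:
{"op": "step_arm", "data": {"targets": [[[0.3,0.636,0,0,0,0.917,1],[0.3,0.636,0,0,0,0.917,1],[0.3,0.636,0,0,0,0.917,1],[0.3,0.636,0,0,0,0.917,1],[0.3,0.636,0,0,0,0.917,1]]]}}

```text
t: 1.4
ee_pos: [366.2, -267.4, 404.6]
orientation: [-2.761, -1.499, 0.0]
ft_force: [-0.2, 0.4, 0.7]
width: 87.7
grasp_force: 0.0
```

Call:
{"op": "step_arm", "data": {"targets": [[[0.3,0.636,0,0,0,0.917,1],[0.3,0.636,0,0,0,0.917,1],[0.3,0.636,0,0,0,0.917,1],[0.3,0.636,0,0,0,0.917,1],[0.3,0.636,0,0,0,0.917,1]]]}}

```text
t: 2.02
ee_pos: [441.3, -108.4, 404.6]
orientation: [-2.486, -1.92, 0.0]
ft_force: [0.4, -0.4, 0.8]
width: 87.7
grasp_force: 0.0
```

Call:
{"op": "step_arm", "data": {"targets": [[[0,0,0,0,0,0,1],[0,0,0,0,0,0,1],[0,0,0,0,0,0,1],[0,0,0,0,0,0,1],[0,0,0,0,0,0,1]]]}}

```text
t: 2.65
ee_pos: [440.8, -109.9, 404.7]
orientation: [2.489, 1.916, -0.0]
ft_force: [0.0, 0.8, -0.7]
width: 87.8
grasp_force: 0.0
```

```bash
python3 - <<'E'
from h import *
from scipy.spatial.transform import Rotation as R
snap('wrist','w1');o=readout.get_obs();print(o['t'],o['ee_pos'],o['qpos'],R.from_rotvec(o['orientation']).as_matrix())
for P in [(443,-109,78),(458,-50,60),(528,-70,69)]: print(px('w1',P))
E
```

```text
2.7 [ 440.86117384 -109.83503758  404.70647281] [-2.70353560e-01  1.69841254e-01  1.99337595e+00 -3.49144274e-05
  9.78313799e-01 -1.18752965e-02] [[ 2.55590817e-01  9.66785049e-01  5.16782043e-05]
 [ 9.66785050e-01 -2.55590814e-01 -4.43772515e-05]
 [-2.96947889e-05  6.13041333e-05 -9.99999998e-01]]
[324.19934463 191.37052697]
[323.60091489 131.71060317]
[393.76559857 133.67309427]
```

View pics/w1.png

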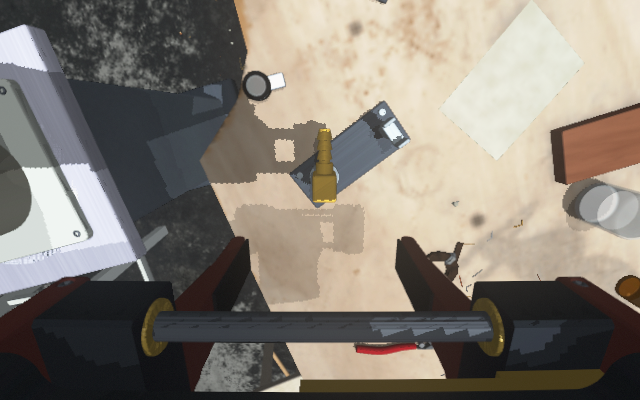

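The wrist view has the elbow body at (324,189), its tip at (324,130) and the fork at (395,132). These match my estimates within about 2 mm, and the outlet lies along tool x. Descending now.

Call:
{"op": "step_arm", "data": {"targets": [[[0.04,0.01,-0.5,0,0,0,1],[0,0,-0.5,0,0,0,1],[0,0,-0.5,0,0,0,1],[0,0,-0.4,0,0,0,1],[0,0,-0.4,0,0,0,1]]]}}

```text
t: 3.32
ee_pos: [443.0, -109.1, 289.0]
orientation: [2.489, 1.917, 0.0]
ft_force: [0.5, 0.7, -0.2]
width: 88.1
grasp_force: 0.0
```

Call:
{"op": "step_arm", "data": {"targets": [[[0,0,-0.4,0,0,0,1],[0,0,-0.4,0,0,0,1],[0,0,-0.4,0,0,0,1],[0,0,0,0,0,0,1],[0,0,0,0,0,0,1]]]}}

```text
t: 3.95
ee_pos: [443.2, -109.1, 230.1]
orientation: [2.488, 1.917, 0.0]
ft_force: [0.0, -1.4, 0.6]
width: 88.0
grasp_force: 0.0
```

Call:
{"op": "step_arm", "data": {"targets": [[[0,0,0,0,0,0,0.25],[0,0,0,0,0,0,0.25],[0,0,0,0,0,0,0.25],[0,0,0,0,0,0,0.25],[0,0,0,0,0,0,0.25]]]}}

```text
t: 4.58
ee_pos: [443.0, -109.0, 229.7]
orientation: [2.488, 1.918, 0.0]
ft_force: [0.6, 0.9, 0.1]
width: 41.4
grasp_force: 0.0
```

Call:
{"op": "step_arm", "data": {"targets": [[[0,0,0,0,0,0,0.25],[0,0,0,0,0,0,0],[0,0,0,0,0,0,0],[0,0,0,0,0,0,0],[0,0,0,0,0,0,0]]]}}

```text
t: 5.2
ee_pos: [442.9, -108.9, 229.6]
orientation: [-2.488, -1.917, 0.0]
ft_force: [-1.5, 0.1, 0.8]
width: 25.9
grasp_force: 30.0
```

Call:
{"op": "step_arm", "data": {"targets": [[[0,0,0,0,0,-1,0],[0,0,0,0,0,-1,0],[0,0,0,0,0,-1,0],[0,0,0,0,0,-1,0],[0,0,0,0,0,-1,0]]]}}

```text
t: 5.82
ee_pos: [442.4, -108.7, 229.6]
orientation: [-2.784, -1.453, 0.002]
ft_force: [-3.0, 1.9, 4.0]
width: 25.7
grasp_force: 30.0
```

Call:
{"op": "step_arm", "data": {"targets": [[[0,0,0,0,0,-1,0],[0,0,0,0,0,-1,0],[0,0,0,0,0,-1,0],[0,0,0,0,0,-1,0],[0,0,0,0,0,0,0]]]}}

```text
t: 6.45
ee_pos: [442.2, -108.5, 229.6]
orientation: [-2.958, -1.053, 0.003]
ft_force: [-4.4, 4.5, 5.4]
width: 25.9
grasp_force: 30.0
```

```bash
python3 - <<'E'
from h import *
from scipy.spatial.transform import Rotation as R
d=snap('wrist','w2');o=readout.get_obs();M=R.from_rotvec(o['orientation']).as_matrix();print(o['t'],o['ee_pos'],np.degrees(np.arctan2(M[1,0],M[0,0])),o['moment'],o['width'],o['grasp_force'])
E
```

```text
6.5 [ 442.19405914 -108.51718185  229.61368805] 39.21508042877176 [ 0.44535873  0.27034542 -0.05736645] 26.247691115136373 30.002074241638184
```

View pics/w2.png

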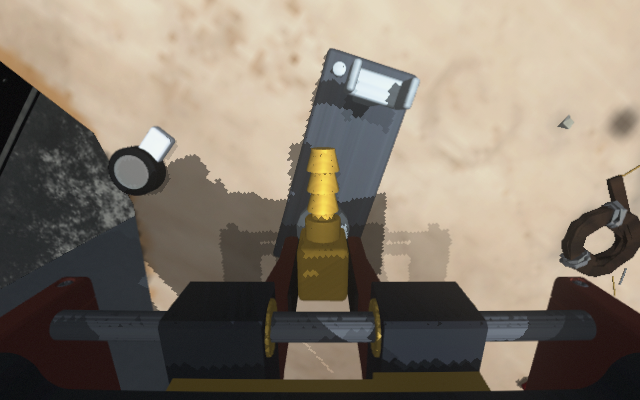

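The elbow has turned with the grip. Tip end is at (323,150), fork prongs around (355,62)–(413,78). Now working out the remaining angle.

```bash
python3 - <<'E'
from h import *
for u,v,z in [(356,60,69),(414,77,69),(385,80,64),(323,150,66),(324,215,66)]:
    p=ray('w2',u,v,z);print(p,np.degrees(np.arctan2(p[1]+108.7,p[0]-442.8)),np.hypot(p[1]+108.7,p[0]-442.8))
E
```

```text
[530.75507087 -54.23440099  69.        ] 31.76758990202238 103.45335164277141
[541.77202033 -78.50385769  69.        ] 16.966830595850528 103.47592869182661
[533.7375941  -69.88582779  64.        ] 23.11385913794064 98.87459726878703
[491.40386539 -67.85002397  66.        ] 40.04596495522096 63.490599873627
[466.17794777 -89.06948682  66.        ] 40.02025245851294 30.526799531128574
```

Call:
{"op": "step_arm", "data": {"targets": [[[0,0,0,0,0,-1,0],[0,0,0,0,0,-1,0],[0,0,0,0,0,-1,0],[0,0,0,0,0,-0.8,0],[0,0,0,0,0,0,0]]]}}

```text
t: 7.12
ee_pos: [442.0, -108.2, 229.6]
orientation: [-3.071, -0.652, 0.004]
ft_force: [-4.5, 7.9, 6.8]
width: 25.8
grasp_force: 30.0
```

Call:
{"op": "step_arm", "data": {"targets": [[[0,0,0,0,0,0,0],[0,0,0,0,0,0,0],[0,0,0,0,0,0,1],[0,0,0,0,0,0,1],[0,0,0,0,0,0,1]]]}}

```text
t: 7.75
ee_pos: [443.2, -109.1, 229.7]
orientation: [3.073, 0.654, 0.001]
ft_force: [-0.3, 0.4, -1.0]
width: 52.3
grasp_force: 0.0
```

Call:
{"op": "step_arm", "data": {"targets": [[[0,0,0,0,0,0,1],[0,0,0,0,0,0,1],[0,0,0,0,0,0,1],[0,0,0,0,0,0,1],[0,0,0,0,0,0,1]]]}}

```text
t: 8.38
ee_pos: [443.0, -109.0, 229.7]
orientation: [3.073, 0.654, 0.0]
ft_force: [-0.3, -0.4, -0.4]
width: 87.5
grasp_force: 0.0
```

Call:
{"op": "step_arm", "data": {"targets": [[[0,0,0.4,0,0,0,1],[0,0,0.5,0,0,0,1],[0,0,0.6,0,0,0,1],[0,0,0.6,0,0,0,1],[0,0,0.6,0,0,0,1]]]}}

```text
t: 9.0
ee_pos: [442.8, -108.9, 365.6]
orientation: [-3.073, -0.654, 0.0]
ft_force: [0.3, 0.0, 0.6]
width: 88.1
grasp_force: 0.0
```

Call:
{"op": "step_arm", "data": {"targets": [[[0,0,0.2,0,0,0,1],[0,0,0,0,0,0,1],[0,0,0,0,0,0,1],[0,0,0,0,0,0,1],[0,0,0,0,0,0,1]]]}}

```text
t: 9.62
ee_pos: [442.9, -108.9, 374.0]
orientation: [-3.072, -0.654, 0.002]
ft_force: [0.3, -1.0, 0.2]
width: 87.9
grasp_force: 0.0
```

```bash
python3 - <<'E'
from h import *
snap('wrist','w3');o=readout.get_obs();print(o['t'],o['ee_pos'])
a=cv2.imread('pics/w3.png')[40:240,200:440];cv2.imwrite('pics/c3.png',cv2.resize(a,None,fx=3,fy=3,interpolation=cv2.INTER_CUBIC))
E
```

```text
9.675 [ 442.90336602 -108.95820143  374.13459986]
```

View pics/c3.png

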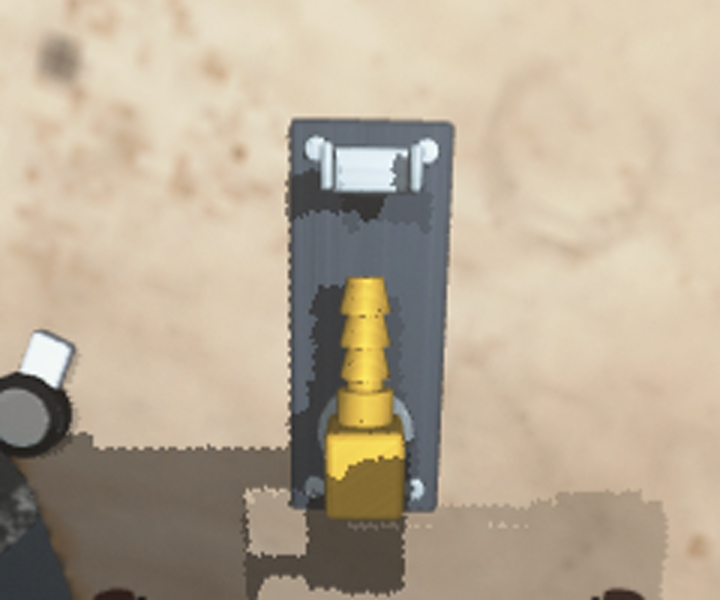

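The outlet (tip at crop (366,280)) points at the middle of the fork (crop (370,168)) within about 2°. The gripper is clear and the tee was not touched.

```bash
python3 -c "
from workcell import ctrl; print(ctrl.close_job())"
```

```text
the job is handed in; nothing more can be done
None
```

The elbow is screwed on clockwise until its outlet points at its saddle, within about 2° by the last wrist picture; the tee was not touched, the gripper let go and backed off, and the job is handed in (no verdict was returned).

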